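# Present two faces of a stem-mounted coupon to a surface reader

## Task

Take the coupon stem out of its rack by the black grip and lower its rod through the brass guide bore of the reading station, red face squarely towards the reader and the coupon level with the green window; pause there about one second. Lift the rod right out of the bore, give the stem a quarter turn so that the blue face is towards the reader, lower it again to the same level and finish while still holding it there, still and centred in the bore. Nothing may touch the station at any time (neither bore, plate nor reader), and the other things on the bench stay where they are.

Things in the scene. Friction and masses are not known exactly. Their poses are not given: they have to be found in the camera images.
- stem: Loose coupon stem, 177 mm long, 0.15 kg, upright in the rack. Origin: lower tip of the rod, z up its axis. Steel rod 8 mm diameter, z 0 to 90 mm; flange 30 mm diameter, z 90 to 94; square coupon 26 x 26 mm, z 94 to 132; black square grip 16 x 16 mm, z 132 to 177: grasp it by either pair of flats at about z 155, fingers above the coupon. Flats and faces are square to x and y.
- stem_tip (a point): the rod's lower tip (the stem's origin)
- coupon_mid (a point): centre of the coupon, on the stem's axis, 113 mm above the tip
- red_face (a point): centre of the red face, 13 mm from the axis along the stem's +x; the blue face is next to it, the other two are bare metal; a red strip also shows on the coupon's top edge
- blue_face (a point): centre of the blue face, 13 mm from the axis along the stem's +y; a blue strip also shows on the coupon's top edge
- station: Fixed reading station. Origin on the bench straight under the bore, z up. Base 110 mm (x) by 150 mm (y), 8 mm thick; on columns a grey guide plate of like outline, top at 96 mm, with a brass bush round the bore. On the plate, on the +y side, stands the black reader, 44 x 44 mm, from y 30 to 74 mm, top at 148 mm; its green window looks along -y at the bore's axis.
- bore (a point): centre of the bore's mouth, at the top of the brass bush, 100 mm above the bench. The bore is vertical, 24 mm in diameter, open below (bush 16 mm long), with 76 mm of free height down to the base.
- window (a point): centre of the reader's green window, 138 mm above the bench, 29 mm from the bore's axis towards the station's +y; axes parallel to the station's. With the coupon's centre level with it, the rod's tip is 25 mm above the bench and the flange 15 mm above the bush.
- rack: Fixed plastic stem rack, 80 mm (x) by 110 mm (y), top at 105 mm, origin on the bench under its one 14 mm hole, at its middle. The stem hangs in the hole, flange on the top plate, tip 15 mm above the bench. Rack and station may change sides.
- vial_a: glass vial with black cap, 27 mm wide, 56 mm high; bystander, origin at the centre of its underside
- vial_b: second glass vial with black cap, 27 mm wide, 56 mm high; bystander, origin at the centre of its underside
- green_jar: white sample jar with green lid, 52 mm wide, 67 mm high; bystander, origin at the centre of its underside
- brass_weight: brass weight with knob, 25 mm wide, 30 mm high; bystander, origin at the centre of its underside
Mind the look-alikes: they are no part of the job. Of the things that look like the stem, the larger one is meant.

How it is judged:
On the way, in this order (a step that is already met when the one before it is completed fails the run):
1. rod centred in the bore with the coupon at window height and the red face towards the reader, held 0.5 s (angle between the x axis of stem and the y axis of station, either way round below 0.17 rad and y of red_face in the frame of station above 0.003 m and horizontal distance between each of stem_tip, coupon_mid and bore below 0.004 m and z of coupon_mid in the frame of window between -0.007 and 0.007 m), for 0.5 s.
2. rod lifted right out of the bore (z of stem_tip in the frame of bore above 0.003 m), for 0.1 s.
At the end, for the whole second after the job is handed in: The stem is held by the gripper, still (under 0.02 m/s), touching nothing else; its tip and its coupon's centre are each within 4 mm sideways of the bore's axis; the coupon's centre is within 7 mm of the window's height; the blue face is towards the reader, square within 0.17 rad (angle between the y axis of stem and the y axis of station, either way round below 0.17 rad and y of blue_face in the frame of station above 0.003 m and horizontal distance between each of stem_tip, coupon_mid and bore below 0.004 m and z of coupon_mid in the frame of window between -0.007 and 0.007 m and linear speed of stem below 0.02 m/s and angular speed of stem below 0.15 rad/s and contact force between the fingers and stem above 0.5 N and contact force between stem and station below 0.3 N); the arm keeps its last pose, push and grip.
It fails at once if the stem, the gripper or anything else touches the station (over 0.3 N) (contact force between anything else and station above 0.3 N).
It fails at once if a bystander is moved more than 20 mm (distance of any of vial_a, vial_b, green_jar, brass_weight from where it was at the start of the episode above 0.02 m).
It also fails if it takes over 64 s, if anything falls off the work surface, if the arm or the gripper's body presses on something with over 40 N, if the wrist force passes 120 N, or if a joint passes its speed limit or range.

## Robot

A 6-joint arm with a two-finger parallel gripper is mounted at the origin on a cart in front of the work surface, level with it; the furniture and walls round the work are solid. World frame = base frame: x ahead of the robot, y to its left, z up, the work surface at z = 0. Lengths are in m, angles in rad, forces in N, time in s.
With the tool pointing down it reaches from about 0.425 to 0.95 m from the base axis. Payload 3.5 kg.
Tool frame: the origin (TCP) lies midway between the tips of the shut fingers; the grasp point (between the pads) lies 19 mm behind it; z points along the fingers, y is the line along which they close (so a half turn about z gives the same grasp; the last joint's range is limited). The gripper opens to 85 mm and grips with 20 to 120 N. Pads are 22 mm wide; open, the fingers measure 114 mm over their backs; the gripper's body (76 mm by 85 mm) begins 54 mm behind the grasp point. The pads swing forward as they close: fully open they stand 13 mm farther back than shut.
Start: joints at [-1.465, 0.286, 1.577, -0, 1.279, -0.15], TCP at [0.171, -0.653, 0.231] pointing down, gripper open.
Joint ranges: [-2.77, 2.77], [-0.9, 2.22], [0.21, 2.48], [-1.53, 4.67], [0.24, 2.81], [-2.84, 2.84]. Speed limits (rad/s): [2.79, 2.79, 3.14, 3.14, 3.14, 3.14].

## Interface

Orientations are given as a unit quaternion [x, y, z, w].
In Python, from plant import ctrl gives the robot as it stands.
- The arm moves only by the tool arm_command, never from a script. Its argument "steps" is one flat list of numbers, 5 for each row, row after row: the opening in per cent of the stroke, from 0 (shut) to 100 (fully open), then the shift along the tool's x, y, z each as a share of 25 mm, from -1 to 1, then the turn about the tool's z as a share of 0.1 rad, from -1 to 1. In form: [grip, tx, ty, tz, spin, grip, tx, ty, tz, spin, ...]. A call has 1 to 8 rows; each row shifts and turns the commanded pose from where the row before left it, along the tool's axes as they then stand; what a row does not reach is not made up. A row lasts 1/12 s, in which the tool goes at most 41.7 mm and 7.16 degrees, less where a joint would pass 70% of its speed; a pose out of reach is approached as far as the arm can. A call with a number of a shift or a turn outside -1 to 1 is refused whole. A call with a gripper value outside its range is refused whole. The fingers move at their own pace and stop on an object; "squeeze" is the grip in N (left out, the last holds). Time passes only in rows, so rows that do not move let the fingers close. It gives the time, the measured TCP pose, the force, the opening and the grip force at its end, in the units of the state.
- ctrl.get_state(): the state, without advancing time (a new reading comes with each control period).
- ctrl.read_camera(name): name is "scene" or "top" or "wrist"; returns the picture (400x640x3 uint8, red, green, blue); there is no depth.
- ctrl.camera_model(name): a dict with "intrinsics" (3x3 intrinsics, pixels), "rvec" (rotation vector, rad) and "tvec" (3), from world to camera coordinates, as OpenCV has them. Camera axes: x right, y down, z forward; pixel columns grow to the right and rows downward; lengths in m; the calibration is good to about 2 mm. A picture is of the moment at which its call begins: read the wrist's pose just before it. camera_model takes no time and is no camera call; for the wrist camera it gives the pose at the moment of the call.
- ctrl.sign_off(): hands the job in; it is judged then, once.
The state is a dict: "time": time; "qpos": joint angles; "dq": joint speeds; "joint_efforts": joint torques, N m; "eef_pos": TCP position; "tcp_rot": TCP orientation; "contact_force": force on the tool from outside, world axes, zero at the start; "wrist_torque": the same for the moment, N m; "opening": opening from 0.0 (shut) to 1.0 (fully open); "finger_force": force on a finger pad.
Only numpy, scipy, OpenCV 4.12 (cv2) and the standard library are available. Lean on these libraries where they do the work, as an engineer would, in place of code of your own. Each camera call takes 0.05 s, during which the arm holds its last target. There are 200 camera calls.

## Working session

There is one attempt and no reset: what is moved stays moved. The work goes in short steps, Python scripts to look and compute and a tool call to move; the robot and the scene stay as the last step left them, time stands still between calls to the robot, and variables do not carry over. Pictures are saved under pics/ and viewed, at most 10 in all, crops included, and the job is handed in when it is done.

Besides the shell and the picture viewer there is one more tool, called as name(argument=value, ...), one argument or row to a line, values as JSON. arm_command: Moves the arm, as the interface text tells. Its arguments: {"type":"object","properties":{"steps":{"type":"array","items":{"type":"number"}},"squeeze":{"type":"number"}},"required":["steps"]}

```bash
ls; mkdir -p pics
cat > h.py <<'E'
import numpy as np, cv2
from scipy.spatial.transform import Rotation as R
from plant import ctrl
def cam(n):
    m=ctrl.camera_model(n); return np.array(m["intrinsics"],float),R.from_rotvec(np.ravel(m["rvec"])).as_matrix(),np.ravel(m["tvec"])
def ray(c,p):
    K,r,t=c; d=r.T@np.linalg.inv(K)@np.array([p[0],p[1],1.]); return -r.T@t,d
def onz(c,p,z):
    o,d=ray(c,p); return o+d*(z-o[2])/d[2]
def proj(c,X):
    K,r,t=c; q=K@(r@np.asarray(X,float)+t); return q[:2]/q[2]
def tri(c1,p1,c2,p2):
    o1,d1=ray(c1,p1);o2,d2=ray(c2,p2);d1/=np.linalg.norm(d1);d2/=np.linalg.norm(d2)
    s=np.linalg.lstsq(np.c_[d1,-d2],o2-o1,rcond=None)[0]; a=o1+s[0]*d1;b=o2+s[1]*d2
    return (a+b)/2,np.linalg.norm(a-b)
def save(n,im): cv2.imwrite(n,im[...,::-1])
E
python3 - <<'E'
from h import *
s=ctrl.get_state();print({k:np.round(v,4) for k,v in s.items()})
a=ctrl.read_camera("top");b=ctrl.read_camera("scene")
np.save("top.npy",a);np.save("scene.npy",b)
save("pics/top.png",a);save("pics/scene.png",b)
for n in("top","scene","wrist"):
    K,r,t=cam(n);print(n,K.round(1).tolist(),(-r.T@t).round(3),r.round(2).tolist())
E
```

```text
pics
{'time': np.float64(0.0), 'qpos': array([-1.465 ,  0.2872,  1.5782, -0.    ,  1.2786, -0.15  ]), 'dq': array([-0.0004,  0.0014, -0.0001, -0.0009, -0.0003, -0.0016]), 'joint_efforts': array([-0.00000e+00, -4.05979e+01, -2.92626e+01, -1.00000e-04,
        5.70000e-03,  0.00000e+00]), 'eef_pos': array([ 0.1707, -0.6524,  0.2299]), 'tcp_rot': array([ 0.9918,  0.1275,  0.    , -0.0012]), 'contact_force': array([ 0.1941, -0.734 , -0.3467]), 'wrist_torque': array([-0.0154,  0.0159,  0.002 ]), 'finger_force': np.float64(0.0), 'opening': np.float64(1.006)}
top [[468.9, 0.0, 316.0], [0.0, 468.9, 201.6], [0.0, 0.0, 1.0]] [0.545 0.005 1.06 ] [[0.02, -1.0, 0.04], [-1.0, -0.02, -0.07], [0.07, -0.03, -1.0]]
scene [[407.9, 0.0, 314.8], [0.0, 407.9, 197.2], [0.0, 0.0, 1.0]] [0.091 0.554 0.645] [[-0.76, -0.65, 0.01], [-0.39, 0.43, -0.81], [0.53, -0.62, -0.58]]
wrist [[354.5, 0.0, 319.5], [0.0, 354.5, 200.7], [0.0, 0.0, 1.0]] [ 0.237 -0.637  0.373] [[0.25, -0.97, -0.0], [-0.93, -0.24, 0.27], [-0.26, -0.07, -0.96]]
```

View pics/top.png

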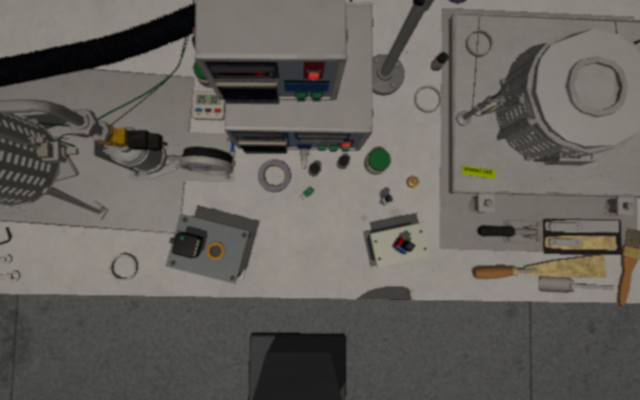

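View pics/scene.png

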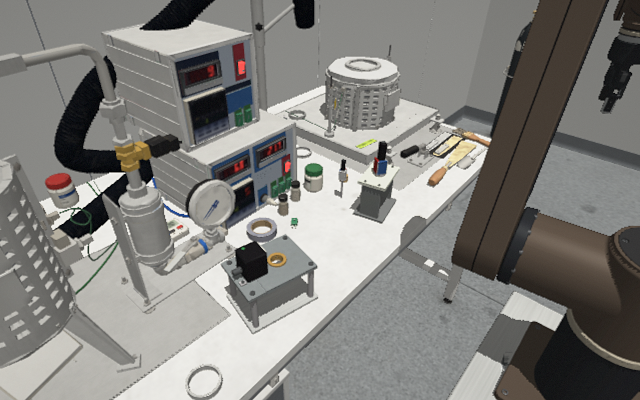

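Candidates for the stem: top (403,243) / scene (381,160), the large one standing in the rack; top (388,197) / scene (343,170), a small look-alike on the bench. I choose the rack one and check it in a close crop.

Run:
```python
from h import *
a=np.load("top.npy");b=np.load("scene.npy")
A=cv2.resize(a[185:285,155:265],None,fx=4,fy=4,interpolation=cv2.INTER_CUBIC)
B=cv2.resize(a[185:285,360:440],None,fx=4,fy=4,interpolation=cv2.INTER_CUBIC)
C=cv2.resize(b[135:225,330:420],(400,400),interpolation=cv2.INTER_CUBIC)
cv=np.hstack([A,B]);save("pics/c1.png",cv)
ct=cam("top");cs=cam("scene")
def blobs(im,m,box):
    x0,y0,x1,y1=box; z=np.zeros(m.shape,np.uint8); z[y0:y1,x0:x1]=m[y0:y1,x0:x1]
    n,l,s,c=cv2.connectedComponentsWithStats(z)
    return [(s[i,4],c[i].round(1).tolist()) for i in range(1,n) if s[i,4]>3]
for nm,im,box,rb in(("top",a,(155,185,265,285),(360,175,440,285)),("scene",b,(220,225,330,330),(325,135,420,225))):
    h=cv2.cvtColor(im,cv2.COLOR_RGB2HSV);H,S,V=[h[...,i].astype(int) for i in range(3)]
    print(nm,"brass",blobs(im,(H>10)&(H<28)&(S>110)&(V>60),box))
    print("red",blobs(im,((H<8)|(H>172))&(S>130)&(V>50),rb))
    print("blue",blobs(im,(H>100)&(H<125)&(S>120)&(V>30),rb))
    print("blk",blobs(im,(V<45),rb),"reader",blobs(im,V<50,box))
```

```text
top brass [(np.int32(167), [215.2, 250.5])]
red [(np.int32(46), [399.6, 241.6])]
blue [(np.int32(23), [400.8, 249.8])]
blk [(np.int32(21), [387.6, 197.8]), (np.int32(60), [390.1, 226.7]), (np.int32(45), [370.1, 248.0]), (np.int32(81), [406.4, 245.0])] reader [(np.int32(706), [188.6, 241.9]), (np.int32(6), [249.5, 235.0])]
scene brass [(np.int32(169), [276.5, 259.0])]
red [(np.int32(42), [375.4, 163.9])]
blue [(np.int32(99), [382.0, 166.6])]
blk [(np.int32(127), [381.9, 150.8]), (np.int32(74), [408.8, 152.5]), (np.int32(34), [343.0, 164.5])] reader [(np.int32(910), [251.7, 261.2])]
```

View pics/c1.png

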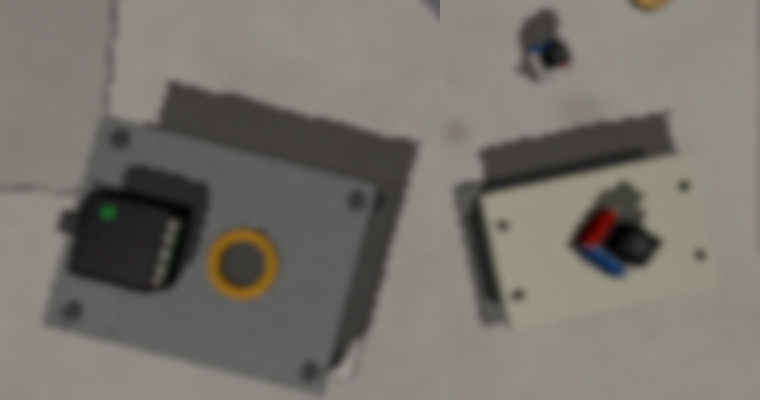

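The crop shows the large stem in the rack (black grip at top px (406,245), red strip at (400,242), blue strip at (401,250)). The small look-alike is at (388,198), the bore's brass ring at (215,250) and the reader at (189,242).

Run:
```python
from h import *
ct=cam("top");cs=cam("scene")
yaw=lambda v:np.degrees(np.arctan2(v[1],v[0])).round(1)
print("bore",onz(ct,(215.2,250.5),.1),onz(cs,(276.5,259),.1),tri(ct,(215.2,250.5),cs,(276.5,259)))
c=lambda p,o:(p[0]/4+o[0]-.4,p[1]/4+o[1]-.4)
P=[onz(ct,c(p,(155,185)),.096) for p in((103,118),(378,185),(45,325),(325,392))]
print("st y yaw",yaw(P[0]-P[1]),yaw(P[2]-P[3]),"x yaw",yaw(P[0]-P[2]),yaw(P[1]-P[3]), "plate mid",np.mean(P,0))
print(np.linalg.norm(P[0]-P[1]),np.linalg.norm(P[0]-P[2]))
Q=[onz(ct,c((x-440,y),(360,185)),.105) for x,y in((482,192),(685,152),(510,328),(718,283))]
print("rack mid",np.mean(Q,0),"yaw y",yaw(Q[0]-Q[1]),yaw(Q[2]-Q[3]),"x",yaw(Q[0]-Q[2]))
print("stem grip top",onz(ct,(407.5,244.5),.19),"scene blk mid",onz(cs,(381.9,150.8),.17),tri(ct,(406.4,245),cs,(381.9,150.8)))
r=onz(ct,(399.6,241.6),.147);b=onz(ct,(400.8,249.8),.147);print("strips",r,b)
```

```text
bore [0.5074107  0.17362446 0.1       ] [0.50474628 0.17438414 0.1       ] (array([0.5068053 , 0.17346937, 0.09805164]), np.float64(0.001446976685120451))
st y yaw 77.4 77.6 x yaw -13.3 -12.7 plate mid [0.51152256 0.18926768 0.096     ]
0.14378002219911185 0.10800047751305483
rack mid [ 0.52717381 -0.20024308  0.105     ] yaw y 102.2 103.0 x 12.4
stem grip top [ 0.52856168 -0.19726735  0.19      ] scene blk mid [ 0.5239596  -0.20123084  0.17      ] (array([ 0.52577396, -0.20098904,  0.16929889]), np.float64(0.003435894857706194))
strips [ 0.53309979 -0.19167548  0.147     ] [ 0.51719924 -0.19415184  0.147     ]
```

arm_command(
  steps=[100,0,0,-0.8,-1,100,0,0,0,-1,100,0,0,0,-1,100,0,0,0,-1,100,0,0,0,-1,100,0,0,0,-0.3],
)

```text
time: 0.6
eef_pos: [0.1708, -0.6527, 0.2505]
tcp_rot: [0.923, 0.385, 0.0, -0.001]
contact_force: [0.1, -0.2, -0.5]
opening: 1.0
finger_force: 0.0
```

arm_command(
  steps=[100,1,-0.12,0,0,100,1,-0.12,0,0,100,1,-0.12,0,0,100,1,-0.12,0,0,100,1,-0.12,0,0,100,1,-0.12,0,0,100,1,-0.12,0,0,100,1,-0.12,0,0],
)

```text
time: 1.27
eef_pos: [0.2957, -0.4932, 0.2506]
tcp_rot: [0.924, 0.383, 0.0, -0.001]
contact_force: [1.8, -0.1, 0.2]
opening: 0.995
finger_force: 0.0
```

arm_command(
  steps=[100,1,-0.12,0,0,100,1,-0.12,0,0,100,1,-0.12,0,0,100,1,-0.12,0,0,100,1,-0.12,0,0,100,1,-0.12,0,0,100,1,-0.12,0,0,100,1,-0.12,0,0],
)

```text
time: 1.93
eef_pos: [0.42, -0.3348, 0.2508]
tcp_rot: [0.924, 0.383, -0.0, -0.0]
contact_force: [-0.2, 0.6, -0.0]
opening: 0.999
finger_force: 0.0
```

arm_command(
  steps=[100,1,-0.12,0,0,100,1,-0.12,0,0,100,1,-0.12,0,0,100,1,-0.12,0,0,100,1,-0.12,0,0,100,0.8,-0.12,0,0,100,0,0,0,0,100,0,0,0,0],
)

```text
time: 2.6
eef_pos: [0.5094, -0.22, 0.2507]
tcp_rot: [0.923, 0.384, -0.001, -0.0]
contact_force: [-0.2, -0.3, 0.2]
opening: 0.998
finger_force: 0.0
```

Run:
```python
from h import *
s=ctrl.get_state();c=cam("wrist");w=ctrl.read_camera("wrist");np.save("w1.npy",w);save("pics/w1.png",w)
print(s["eef_pos"],R.from_quat(s["tcp_rot"]).as_matrix().round(3).tolist(),s["time"],s["qpos"].round(3))
for P in([.526,-.199,.192],[.526,-.199,.147]):print(proj(c,P))
```

```text
[ 0.50936922 -0.22001876  0.25074051] [[0.705, 0.709, -0.001], [0.709, -0.705, 0.0], [-0.001, -0.001, -1.0]] 2.6 [-5.900e-01  7.000e-03  1.853e+00 -1.000e-03  1.282e+00  1.930e-01]
[312.12321114 173.39173985]
[313.49611613 160.57424715]
```

View pics/w1.png

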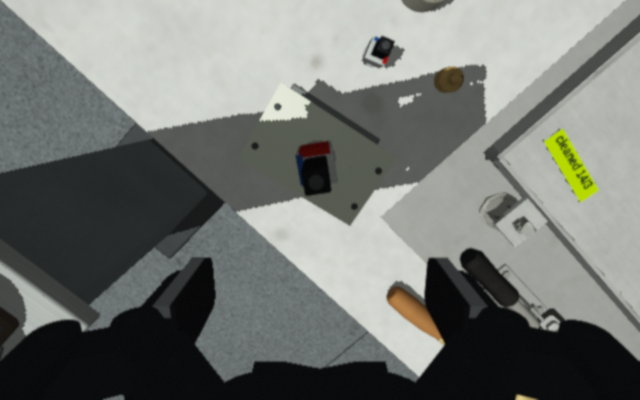

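The wrist view shows the black grip at (316,182), the red strip beyond it at (314,150) and blue to its left at (301,167). The look-alike is at (380,48), well clear of the grasp.

```bash
cat >> h.py <<'E'
yaw=lambda v:np.degrees(np.arctan2(v[1],v[0]))
def masks(im):
    h=cv2.cvtColor(im,cv2.COLOR_RGB2HSV).astype(int);H,S,V=h[...,0],h[...,1],h[...,2]
    return ((H<8)|(H>172))&(S>120)&(V>45),(H>100)&(H<128)&(S>100)&(V>30),V<35
def big(m,box):
    x0,y0,x1,y1=box;z=np.zeros(m.shape,np.uint8);z[y0:y1,x0:x1]=m[y0:y1,x0:x1]
    n,l,s,c=cv2.connectedComponentsWithStats(z);i=1+np.argmax(s[1:,4]);return (l==i),c[i],s[i]
E
python3 - <<'E'
from h import *
w=np.load("w1.npy");c=cam("wrist");r,b,k=masks(w);box=(280,125,355,215)
for n,m,z in(("red",r,.147),("blue",b,.147),("blk",k,.192)):
    M,cc,s=big(m,box);pts=np.argwhere(M)[:,::-1].astype(np.float32)
    W=np.array([onz(c,p,z)[:2] for p in pts],np.float32)
    print(n,cc,s,onz(c,cc,z),"rect",cv2.minAreaRect(W),"px",cv2.minAreaRect(pts))
M,_,_=big(r,box)
xs=np.arange(305,329);top=[(x,np.argmax(M[:,x])) for x in xs]
W=np.array([onz(c,p,.147) for p in top]);vx,vy,_,_=cv2.fitLine(W[:,:2].astype(np.float32),cv2.DIST_HUBER,0,.01,.01).ravel()
print("red edge yaw",yaw((vx,vy)),top[::5])
save("pics/w1c.png",cv2.resize(w[125:215,280:355],None,fx=6,fy=6,interpolation=cv2.INTER_CUBIC))
E
```

```text
red [314.43142857 149.14285714] [299 142  31  15 350] [ 0.53182265 -0.1945802   0.147     ] rect ((0.5313341021537781, -0.1943540722131729), (0.008436263538897038, 0.021067071706056595), 54.482513427734375) px ((313.7297058105469, 149.37835693359375), (12.165525436401367, 30.249414443969727), 80.53767395019531)
blue [299.8        166.08571429] [296 156   8  29 105] [ 0.51608018 -0.1957068   0.147     ] rect ((0.5149060487747192, -0.1983094960451126), (0.020429685711860657, 0.004395279102027416), 53.48337173461914) px ((301.270263671875, 169.6216278076172), (28.605422973632812, 6.247161388397217), 80.53767395019531)
blk [315.31735889 175.3343983 ] [301 156  30  39 939] [ 0.52617736 -0.20187035  0.192     ] rect ((0.5259212255477905, -0.20166213810443878), (0.021340781822800636, 0.015878349542617798), 54.12543869018555) px ((314.7109375, 175.12136840820312), (36.18960952758789, 27.37029266357422), 81.25383758544922)
red edge yaw -36.04898 [(np.int64(305), np.int64(145)), (np.int64(310), np.int64(144)), (np.int64(315), np.int64(143)), (np.int64(320), np.int64(143)), (np.int64(325), np.int64(142))]
```

View pics/w1c.png

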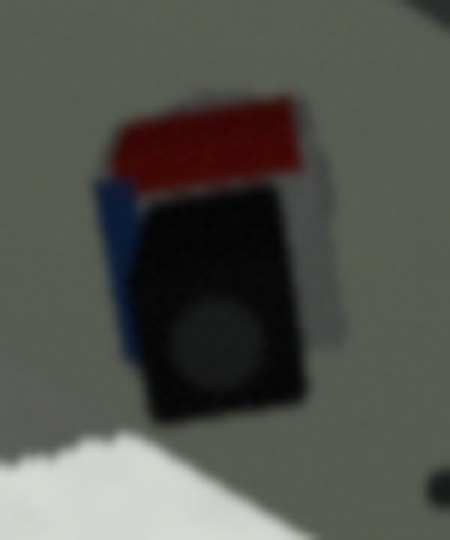

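arm_command(
  steps=[100,0,0,0,-0.77,100,0,0,0,-0.77,100,0.43,0.05,0,0,100,0.43,0.05,0,0,100,0,0,0.5,0,100,0,0,0,0],
)

```text
time: 3.15
eef_pos: [0.5233, -0.204, 0.236]
tcp_rot: [0.892, 0.453, -0.001, -0.002]
contact_force: [0.8, 0.0, -1.1]
opening: 1.001
finger_force: 0.0
```

Run:
```python
from h import *
s=ctrl.get_state();c=cam("wrist");w=ctrl.read_camera("wrist");np.save("w2.npy",w)
T=R.from_quat(s["tcp_rot"]).as_matrix();p=s["eef_pos"]
print(p,yaw(T[:,0]))
r,b,k=masks(w);box=(270,110,370,255);M,cc,st=big(k,box);print(st)
g=w.max(2).astype(np.float32)
pts=np.argwhere(M)[:,::-1].astype(np.float32);print(cv2.minAreaRect(pts))
# grip-top grey dot: brighter pixels enclosed in the grip blob
x,y,ww,hh=st[:4];sub=w[y:y+hh,x:x+ww].max(2);print(np.median(sub))
q=proj(c,p+.0*T[:,2]);print("tcp px at z.192",proj(c,[p[0],p[1],.192]))
save("pics/w2c.png",cv2.resize(w[110:260,260:380],None,fx=4,fy=4,interpolation=cv2.INTER_CUBIC))
for n,m in(("r",r),("b",b)):
    M,cc,st=big(m,box);W=np.array([onz(c,a,.147)[:2] for a in np.argwhere(M)[:,::-1]],np.float32);print(n,cc,cv2.minAreaRect(W))
```

```text
[ 0.52331339 -0.20401243  0.23602793] 53.834790286243184
[ 305  192   28   44 1153]
((318.5, 213.5), (43.0, 27.0), 90.0)
9.0
tcp px at z.192 [318.00772194 225.13655832]
r [319.46242775 181.27938343] ((0.5322573184967041, -0.1922817826271057), (0.011663874611258507, 0.021532785147428513), 53.89166259765625)
b [302.99363057 201.59235669] ((0.5152327418327332, -0.19769036769866943), (0.02126672863960266, 0.004742434248328209), 53.285865783691406)
```

View pics/w2c.png

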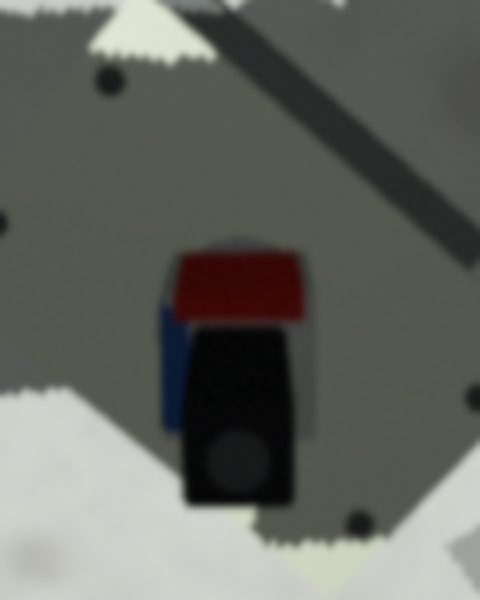

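The crop shows the grip aligned with the tool, its top dot at (319,225), on the predicted TCP pixel (318,225). Next I descend and grip.

arm_command(
  steps=[100,0,0,0.84,0,100,0,0,0.84,0,100,0,0,0.84,0,100,0,0,0.84,0,100,0,0,0,0,100,0,0,0,0],
)

```text
time: 3.7
eef_pos: [0.5231, -0.2046, 0.1534]
tcp_rot: [0.892, 0.453, -0.001, -0.002]
contact_force: [-0.6, -0.2, 0.2]
opening: 0.999
finger_force: 0.0
```

arm_command(
  steps=[0,0,0,0,0,0,0,0,0,0,0,0,0,0,0,0,0,0,0,0,0,0,0,0,0,0,0,0,0,0,0,0,0,0,0,0,0,0,0,0],
  squeeze=60,
)

```text
time: 4.37
eef_pos: [0.5243, -0.2051, 0.1555]
tcp_rot: [0.892, 0.453, 0.0, 0.0]
contact_force: [-0.8, -0.3, 2.6]
opening: 0.178
finger_force: 58.9
```

arm_command(
  steps=[0,0,0,-0.4,0,0,0,0,-0.7,0,0,0,0,-0.8,0,0,0,0,-0.8,0,0,0,0,-0.8,0,0,0,0,-0.8,0,0,0,0,-0.6,0,0,0,0,-0.3,0],
)

```text
time: 5.03
eef_pos: [0.5246, -0.2053, 0.2875]
tcp_rot: [0.892, 0.453, 0.001, 0.001]
contact_force: [0.9, 0.3, -0.6]
opening: 0.179
finger_force: 58.5
```

arm_command(
  steps=[0,0,0,0,0,0,0,0,0,0,0,0,0,0,0],
)

```text
time: 5.28
eef_pos: [0.5233, -0.2045, 0.2831]
tcp_rot: [0.892, 0.453, -0.001, -0.001]
contact_force: [-0.0, 0.2, -2.1]
opening: 0.176
finger_force: 58.5
```

Run:
```python
from h import *
s=ctrl.get_state();c=cam("wrist");w=ctrl.read_camera("wrist");b=ctrl.read_camera("scene");np.save("w3.npy",w);np.save("s3.npy",b)
T=R.from_quat(s["tcp_rot"]).as_matrix();p=s["eef_pos"];print(p,yaw(T[:,0]),T[:,2])
cs=cam("scene")
u,v=proj(cs,p-[0,0,.06]).astype(int);print(u,v)
h=np.hstack([w[90:390,200:440],cv2.resize(b[v-60:v+90,u-50:u+50],None,fx=2,fy=2)[:300]])
save("pics/w3.png",cv2.resize(h,None,fx=1.7,fy=1.7,interpolation=cv2.INTER_CUBIC))
for d in(.136-.113,.136):print(proj(cs,p-[0,0,d]))
```

```text
[ 0.52334097 -0.20452859  0.28306536] 53.84283875225051 [-0.00260046  0.00161721 -0.99999531]
385 130
[387.33263604 115.3249325 ]
[381.82348192 158.71546555]
```

View pics/w3.png

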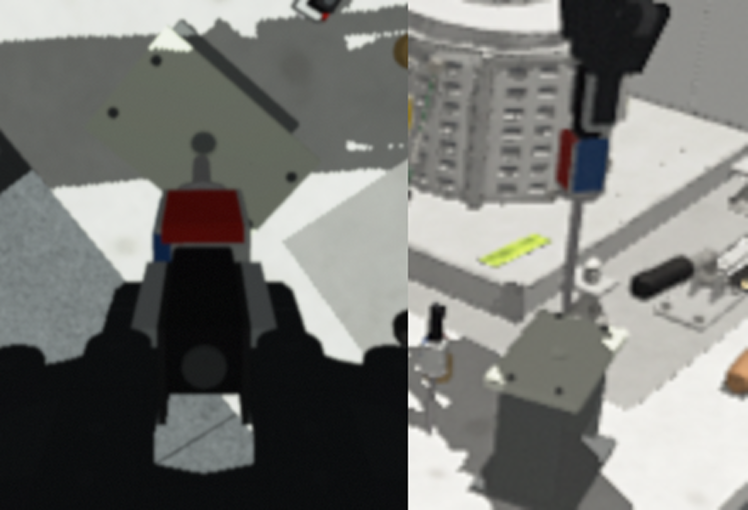

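The stem is held square (dot at about (320,305) in the wrist view) and hangs clear above the rack in the scene view. Next I turn it to the station's heading and carry it to 30 mm short of the bore.

arm_command(
  steps=[0,0,0,0,-0.82,0,0,0,0,-0.82,0,0,0,0,-0.82,0,0,0,0,-0.83,0,0,0,0,-0.83,0,0,0,0,0],
)

```text
time: 5.88
eef_pos: [0.5237, -0.2047, 0.2835]
tcp_rot: [0.78, 0.626, -0.0, -0.001]
contact_force: [-0.3, 0.4, -2.3]
opening: 0.179
finger_force: 58.6
```

arm_command(
  steps=[0,0.4,-0.12,0,0,0,0.8,-0.24,0,0,0,0.9,-0.27,0,0,0,0.9,-0.27,0,0,0,0.9,-0.27,0,0,0,0.9,-0.27,0,0,0,0.9,-0.27,0,0,0,0.9,-0.27,0,0],
)

```text
time: 6.55
eef_pos: [0.5109, -0.0313, 0.2844]
tcp_rot: [0.781, 0.625, -0.0, -0.0]
contact_force: [-0.5, 0.8, -2.5]
opening: 0.179
finger_force: 58.6
```

arm_command(
  steps=[0,0.9,-0.27,0,0,0,0.9,-0.27,0,0,0,0.9,-0.27,0,0,0,0.9,-0.27,0,0,0,0.9,-0.27,0,0,0,0.9,-0.27,0,0,0,0.9,-0.27,0,0,0,0.4,-0.12,0,0],
)

```text
time: 7.22
eef_pos: [0.4978, 0.1441, 0.2845]
tcp_rot: [0.78, 0.626, 0.0, -0.001]
contact_force: [-0.1, 0.2, -1.8]
opening: 0.18
finger_force: 58.6
```

arm_command(
  steps=[0,0,0,0,0,0,0,0,0,0,0,0,0,0,0],
)

```text
time: 7.47
eef_pos: [0.4989, 0.1406, 0.2847]
tcp_rot: [0.78, 0.625, -0.0, 0.0]
contact_force: [0.0, -0.3, -2.4]
opening: 0.179
finger_force: 58.6
```

Run:
```python
from h import *
s=ctrl.get_state();c=cam("wrist");w=ctrl.read_camera("wrist");b=ctrl.read_camera("scene");np.save("w4.npy",w);np.save("s4.npy",b)
T=R.from_quat(s["tcp_rot"]).as_matrix();p=s["eef_pos"];print(p,yaw(T[:,0]),T[:,2],s["qpos"].round(2))
print("bore",proj(c,[.5065,.174,.1]))
cs=cam("scene");u,v=proj(cs,p-[0,0,.06]).astype(int);print(u,v)
h=np.hstack([w[:400,160:480],cv2.resize(b[v-50:v+115,u-62:u+62],None,fx=2.5,fy=2.5)[:400]])
save("pics/w4.png",cv2.resize(h,None,fx=1.25,fy=1.25,interpolation=cv2.INTER_CUBIC))
```

```text
[0.49887865 0.14057391 0.28465111] 77.39947650998214 [-3.13415162e-04 -7.13531074e-04 -9.99999696e-01] [ 0.08 -0.1   1.9  -0.    1.35  0.3 ]
bore [319.60304643 137.27334875]
289 198
```

View pics/w4.png

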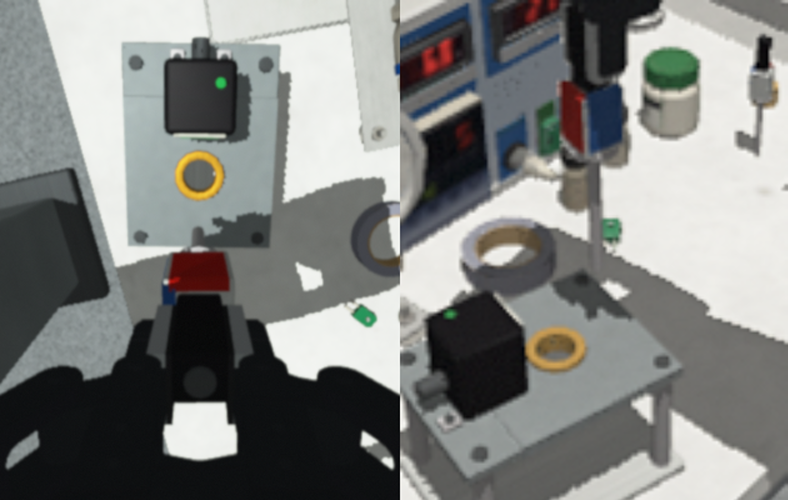

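The wrist view shows the bore ring at about (319,140), square in the image with the reader beyond it at (320,78). The rod's tip is at about (317,184). The scene view shows the stem hanging upright.

Run:
```python
from h import *
w=np.load("w4.npy");b=np.load("s4.npy");c=cam("wrist");cs=cam("scene");s=ctrl.get_state();p=s["eef_pos"];print(p)
h=cv2.cvtColor(w,cv2.COLOR_RGB2HSV).astype(int);m=(h[...,0]>12)&(h[...,0]<32)&(h[...,1]>110)&(h[...,2]>80)
M,cc,st=big(m,(280,100,360,180));cn=cv2.findContours(M.astype(np.uint8),cv2.RETR_EXTERNAL,2)[0]
e=cv2.fitEllipse(max(cn,key=len));print("ring",e,"world",onz(c,e[0],.1))
print("dot col",proj(c,[p[0],p[1],p[2]+.041]))
# rod end, wrist rows
for y in range(178,196,2):print(y,w[y,310:328].max(1).tolist())
# coupon in scene
r,bl,_=masks(b);u,v=289,198
for n,m in(("r",r),("b",bl)):
    M,cc,st=big(m,(u-25,v-40,u+30,v+20));print(n,cc,st)
e3=lambda f,z:p+np.array([f[0]*np.cos(np.radians(77.4))-f[1]*np.sin(np.radians(77.4)),f[0]*np.sin(np.radians(77.4))+f[1]*np.cos(np.radians(77.4)),z-.136])
print("pred face centres",proj(cs,e3((.013,0),.113)),proj(cs,e3((0,.013),.113)),"1cm:",proj(cs,e3((0,.013),.123)))
print("tip",proj(cs,e3((0,0),0)),"tip wrist",proj(c,e3((0,0),0)))
for y in range(236,262,3):print(y,b[y,275:305].max(1).tolist())
```

```text
[0.49905541 0.14027761 0.28476386]
ring ((318.9932861328125, 140.09194946289062), (38.18275833129883, 38.64262008666992), 0.8542717695236206) world [0.50562621 0.17135484 0.1       ]
dot col [318.79530589 312.43445646]
178 [161, 162, 160, 160, 160, 160, 160, 161, 161, 162, 163, 164, 164, 164, 164, 164, 164, 163]
180 [161, 160, 159, 160, 158, 155, 151, 146, 143, 146, 151, 156, 161, 163, 163, 163, 162, 161]
182 [162, 161, 158, 153, 141, 124, 109, 97, 90, 89, 95, 114, 138, 156, 163, 162, 162, 161]
184 [161, 160, 155, 141, 117, 99, 92, 86, 80, 76, 74, 80, 107, 141, 159, 163, 162, 161]
186 [162, 160, 153, 135, 110, 98, 91, 85, 79, 75, 72, 74, 89, 122, 148, 157, 156, 149]
188 [162, 161, 152, 131, 108, 96, 91, 83, 79, 75, 71, 72, 81, 100, 110, 111, 103, 90]
190 [162, 160, 150, 127, 106, 96, 90, 84, 78, 75, 72, 70, 71, 73, 71, 67, 67, 66]
192 [161, 159, 150, 126, 106, 95, 89, 84, 78, 74, 71, 71, 69, 67, 66, 65, 65, 65]
194 [160, 159, 148, 124, 104, 95, 88, 82, 77, 74, 72, 70, 69, 68, 66, 65, 65, 65]
r [281.68907563 184.        ] [278 174   8  22 119]
b [292.24352332 184.87564767] [287 175  1
[... 815 characters left out ...]
4, 64, 65, 62, 137, 155, 155, 118, 98, 76, 64, 67, 64, 65, 87, 109, 116, 116, 115]
251 [149, 148, 149, 149, 150, 151, 151, 150, 151, 151, 153, 155, 157, 156, 155, 154, 152, 151, 151, 151, 150, 151, 152, 154, 153, 152, 152, 152, 138, 120]
254 [187, 186, 187, 182, 191, 193, 199, 202, 184, 158, 150, 152, 152, 152, 153, 151, 151, 148, 148, 147, 149, 150, 151, 150, 150, 151, 152, 150, 151, 152]
257 [98, 107, 123, 105, 112, 113, 104, 121, 183, 201, 186, 156, 151, 152, 150, 150, 150, 150, 151, 152, 154, 152, 152, 152, 151, 150, 150, 152, 151, 149]
260 [119, 111, 109, 108, 111, 107, 98, 114, 183, 204, 192, 145, 144, 152, 150, 149, 150, 150, 151, 150, 150, 148, 151, 151, 151, 151, 150, 151, 152, 151]
```

arm_command(
  steps=[0,0.4,0.02,0,0,0,0.5,0.01,0,0,0,0.37,0,0,0,0,0,0,0,0,0,0,0,0,0,0,0,0,0,0],
)

```text
time: 8.07
eef_pos: [0.5065, 0.1723, 0.2847]
tcp_rot: [0.78, 0.626, -0.0, 0.0]
contact_force: [-0.4, -0.4, -1.6]
opening: 0.178
finger_force: 58.6
```

```bash
cat > chk.py <<'E'
from h import *
import sys
def ring(im,c,box):
    h=cv2.cvtColor(im,cv2.COLOR_RGB2HSV).astype(int);m=(h[...,0]>12)&(h[...,0]<32)&(h[...,1]>110)&(h[...,2]>70)
    M,cc,st=big(m,box);cn=cv2.findContours(M.astype(np.uint8),cv2.RETR_EXTERNAL,2)[0];e=cv2.fitEllipse(cv2.convexHull(max(cn,key=len)))
    return e,onz(c,e[0],.1),st
ims={}
P=[]
for n in("wrist","top","scene"):
    c=cam(n);ims[n]=(c,ctrl.read_camera(n));np.save(n+sys.argv[1]+".npy",ims[n][1]);s=ctrl.get_state();P.append(s["eef_pos"])
p=np.mean(P,0);T=R.from_quat(s["tcp_rot"]).as_matrix();print("tcp",p.round(4),"yaw",yaw(T[:,0]).round(1),"tilt",T[:2,2].round(4),s["time"],s["contact_force"].round(1))
E
cat > v5.py <<'E'
exec(open("chk.py").read())
for n in("wrist","scene"):
    c,im=ims[n];u,v=proj(c,[.506,.1725,.1]);k=int(40)
    e,W,st=ring(im,c,(int(u)-k,int(v)-k,int(u)+k,int(v)+k));print(n,"ring",np.round(e[0],1),np.round(e[1],1),W.round(4),st)
    print("  tip pred",proj(c,p-[0,0,.136]).round(1),"rod mid",proj(c,p-[0,0,.1]).round(1))
A=cv2.resize(ims["wrist"][1][100:300,240:400],None,fx=2.5,fy=2.5,interpolation=cv2.INTER_CUBIC)
u,v=proj(ims["scene"][0],p-[0,0,.1]).astype(int);print("scene crop",u-40,v-50,"x4")
B=cv2.resize(ims["scene"][1][v-50:v+75,u-40:u+50],None,fx=4,fy=4,interpolation=cv2.INTER_CUBIC)
save("pics/v%s.png"%sys.argv[1],np.hstack([A,B]))
E
python3 v5.py 5
```

```text
tcp [0.5065 0.172  0.2847] yaw 77.4 tilt [-0.0001 -0.0001] 8.2167 [-1.1  0.  -1.4]
wrist ring [318.6 175. ] [37.  38.1] [0.5055 0.1718 0.1   ] [300 157  39  36 631]
  tip pred [319.5 186.6] rod mid [319.4 198.5]
scene ring [276.5 259.1] [14.  19.2] [0.5046 0.1745 0.1   ] [267 252  19  15 179]
  tip pred [275.7 238.5] rod mid [274.8 223.2]
scene crop 234 173 x4
```

View pics/v5.png

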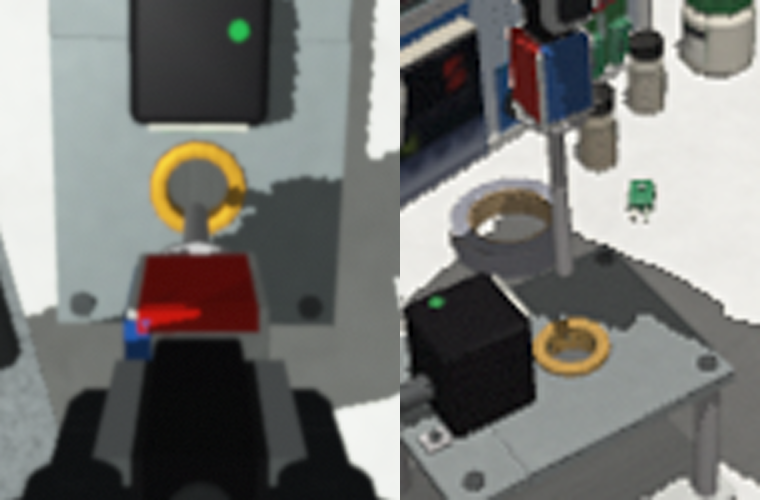

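The rod stands over the ring in both views: ring column 318.6 against about 319 in the wrist view, and consistent in the scene view (tip at (275,241), ring at (276.5,259)). Next I lower it.

arm_command(
  steps=[0,0.02,-0.02,0.3,0,0,0,0,0.7,0,0,0,0,0.8,0,0,0,0,0.8,0,0,0,0,0.8,0,0,0,0,0.8,0,0,0,0,0.5,0,0,0,0,0.25,0],
)

```text
time: 8.88
eef_pos: [0.5047, 0.1723, 0.1583]
tcp_rot: [0.78, 0.625, -0.002, -0.001]
contact_force: [-0.9, 0.2, -1.6]
opening: 0.178
finger_force: 58.6
```

arm_command(
  steps=[0,0,0,0,0,0,0,0,0,0,0,0,0,0,0],
)

```text
time: 9.13
eef_pos: [0.5072, 0.1728, 0.1626]
tcp_rot: [0.78, 0.626, 0.001, 0.001]
contact_force: [0.1, -1.0, -1.9]
opening: 0.179
finger_force: 58.6
```

```bash
python3 v5.py 6
python3 - <<'E'
from h import *
b=np.load("scene6.npy");r,bl,_=masks(b)
cs=cam("scene");p=np.array([.506,.1725,.161]);a=np.radians(77.4);n=np.array([-np.sin(a),np.cos(a),0])
print("want blue centre",proj(cs,[.506+.013*n[0],.1725+.013*n[1],.138]))
print(big(bl,(250,215,310,265))[1:])
E
```

```text
tcp [0.5071 0.1729 0.1626] yaw 77.5 tilt [0.0025 0.0004] 9.2833 [-0.2 -0.8 -1.4]
wrist ring [316.6 213.6] [48.3 57.8] [0.5059 0.1738 0.1   ] [288 191  52  31 363]
  tip pred [318.9 186.5] rod mid [318.9 198.3]
scene ring [276.3 259.4] [13.2 19. ] [0.5043 0.1755 0.1   ] [267 255  19  12  95]
  tip pred [277.7 284.6] rod mid [277.  271.9]
scene crop 236 221 x4
want blue centre [279.72726291 247.09865923]
(array([277.5974026 , 246.54545455]), array([273, 238,  10,  19, 154], dtype=int32))
```

View pics/v6.png

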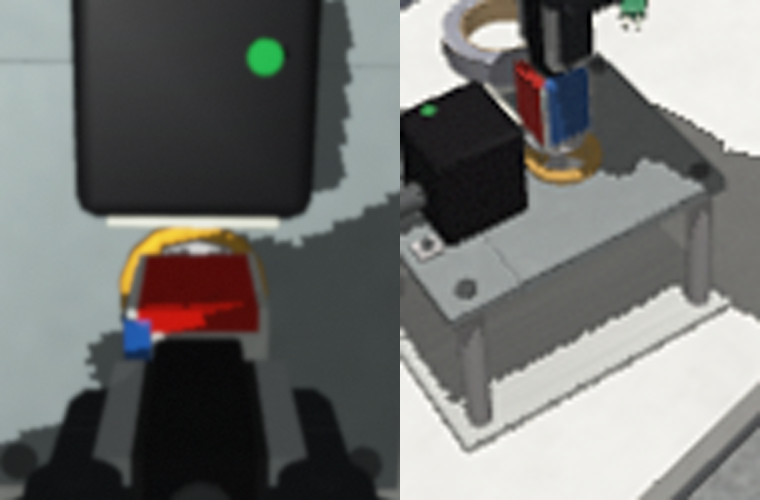

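The views show the coupon beside the window with the red face to the reader and the ring nearly concentric round it (crop columns 122 to 269, coupon centre 197). A tiny trim, then the pause.

arm_command(
  steps=[0,0.01,-0.03,0.06,0,0,0,0,0,0,0,0,0,0,0,0,0,0,0,0,0,0,0,0,0,0,0,0,0,0,0,0,0,0,0,0,0,0,0,0],
)

```text
time: 9.95
eef_pos: [0.5055, 0.1731, 0.1596]
tcp_rot: [0.78, 0.626, -0.0, -0.0]
contact_force: [-0.7, -0.7, -2.0]
opening: 0.18
finger_force: 58.6
```

arm_command(
  steps=[0,0,0,0,0,0,0,0,0,0,0,0,0,0,0,0,0,0,0,0,0,0,0,0,0,0,0,0,0,0,0,0,0,0,0,0,0,0,0,0],
)

```text
time: 10.62
eef_pos: [0.5055, 0.1731, 0.1596]
tcp_rot: [0.78, 0.626, -0.0, -0.0]
contact_force: [-0.9, 0.8, -2.1]
opening: 0.177
finger_force: 58.6
```

Run:
```python
exec(open("h.py").read())
# rod under the plate / in the bush and bush: refine with top camera: ring vs grip
P=[];
for i in range(2):
    a=ctrl.read_camera("top");P.append(ctrl.get_state()["eef_pos"])
np.save("top7.npy",a);print(np.mean(P,0),ctrl.get_state()["time"])
```

```text
[0.50548686 0.17309801 0.15958536] 10.7167
```

arm_command(
  steps=[0,0,0,-0.3,0,0,0,0,-0.7,0,0,0,0,-0.8,0,0,0,0,-0.8,0,0,0,0,-0.8,0,0,0,0,-0.8,0,0,0,0,-0.5,0,0,0,0,-0.2,0],
)

```text
time: 11.38
eef_pos: [0.5066, 0.1733, 0.2854]
tcp_rot: [0.78, 0.626, 0.002, 0.001]
contact_force: [0.6, -0.0, -1.6]
opening: 0.179
finger_force: 58.6
```

arm_command(
  steps=[0,0,0,0,0,0,0,0,0,0,0,0,0,0,0.5,0,0,0,0,1,0,0,0,0,1,0,0,0,0,1,0,0,0,0,1,0,0,0,0,1],
)

```text
time: 12.05
eef_pos: [0.5046, 0.1729, 0.2797]
tcp_rot: [0.922, 0.388, -0.002, -0.001]
contact_force: [-1.0, 0.4, -1.7]
opening: 0.174
finger_force: 58.6
```

arm_command(
  steps=[0,0,0,0,1,0,0,0,0,1,0,0,0,0,1,0,0,0,0,1,0,0,0,0,1,0,0,0,0,1,0,0,0,0,1,0,0,0,0,1],
)

```text
time: 12.72
eef_pos: [0.5046, 0.173, 0.2797]
tcp_rot: [1.0, -0.002, -0.002, 0.0]
contact_force: [-0.8, -0.0, -1.6]
opening: 0.177
finger_force: 58.6
```

arm_command(
  steps=[0,0,0,0,1,0,0,0,0,0.8,0,0,0,0,0.4,0,0,0,0,0,0,0,0,0,0,0,0,0,0,0],
)

```text
time: 13.22
eef_pos: [0.5051, 0.173, 0.2809]
tcp_rot: [0.994, -0.108, -0.001, 0.0]
contact_force: [0.8, 0.1, -1.2]
opening: 0.178
finger_force: 58.6
```

```bash
python3 v5.py 8
```

```text
tcp [0.5053 0.1731 0.2815] yaw -12.5 tilt [-0.0006 -0.0001] 13.3667 [-0.4 -0.3 -2.2]
wrist ring [319.  175.6] [37.5 38.2] [0.506 0.171 0.1  ] [300 157  39  37 634]
  tip pred [316.6 188.6] rod mid [316.3 200.9]
scene ring [276.6 259.1] [13.8 19.3] [0.5044 0.1746 0.1   ] [267 252  19  15 177]
  tip pred [275.8 240.4] rod mid [275.  225.2]
scene crop 234 175 x4
```

View pics/v8.png

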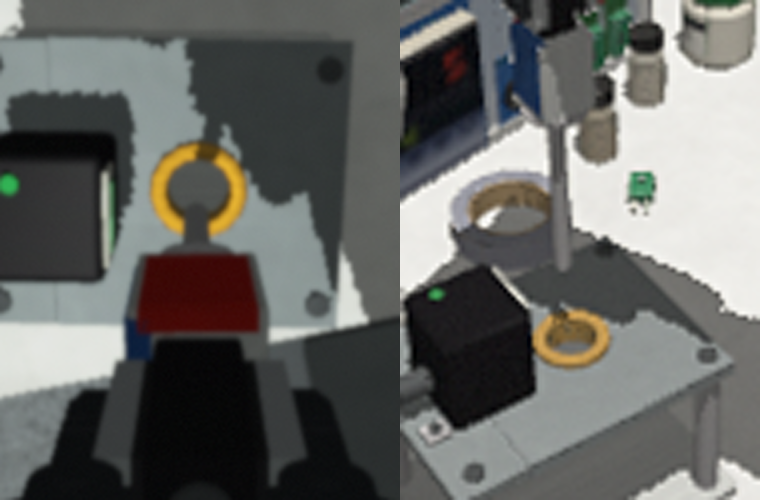

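After the turn, blue faces the reader, the rod (wrist column about 319) lines up with the ring centre (319.0), and the heading is -12.5°. Next I lower to the same level.

arm_command(
  steps=[0,0,0,0.3,0,0,0,0,0.7,0,0,0,0,0.8,0,0,0,0,0.8,0,0,0,0,0.8,0,0,0,0,0.7,0,0,0,0,0.5,0,0,0,0,0.2,0],
)

```text
time: 14.03
eef_pos: [0.504, 0.1729, 0.1592]
tcp_rot: [0.994, -0.109, -0.002, 0.001]
contact_force: [-0.3, -0.6, -1.0]
opening: 0.175
finger_force: 58.6
```

arm_command(
  steps=[0,0,0,0,0,0,0,0,0,0,0,0,0,0,0,0,0,0,0,0,0,0,0,0,0,0,0,0,0,0,0,0,0,0,0,0,0,0,0,0],
)

```text
time: 14.7
eef_pos: [0.5056, 0.1731, 0.1623]
tcp_rot: [0.994, -0.109, 0.0, -0.0]
contact_force: [0.1, -0.7, -2.0]
opening: 0.18
finger_force: 58.6
```

```bash
python3 v5.py 9
```

```text
tcp [0.5055 0.1731 0.1621] yaw -12.5 tilt [-0. -0.] 14.85 [-0.1 -0.5 -0.8]
wrist ring [321.  212.4] [48.7 55.6] [0.5085 0.1693 0.1   ] [296 188  53  34 418]
  tip pred [316.9 189.1] rod mid [316.6 201.3]
scene ring [276.4 259.6] [12.8 19.4] [0.5037 0.1755 0.1   ] [267 255  19  12 103]
  tip pred [278.2 285.3] rod mid [277.5 272.6]
scene crop 237 222 x4
```

View pics/v9.png

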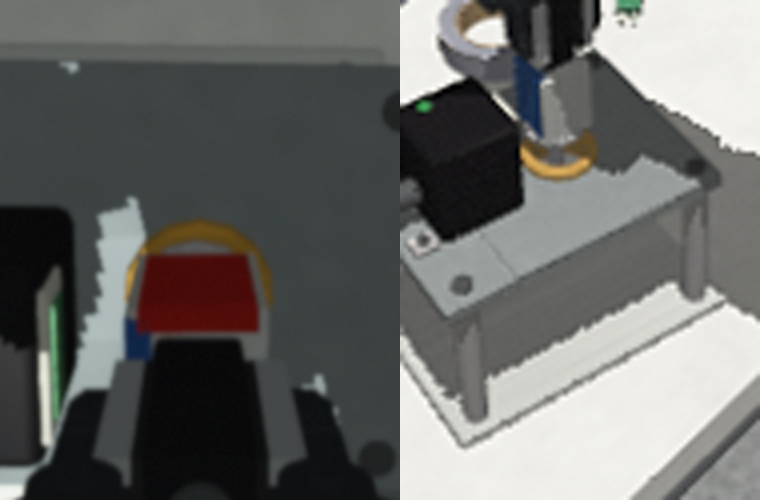

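The final views show blue towards the reader, the ring (crop columns 127 to 272) concentric with the coupon within about 1 mm, and the height right. I hand the job in.

```bash
python3 -c "
from plant import ctrl
print(ctrl.sign_off())"
```

```text
the job is handed in; nothing more can be done
None
```

The job is handed in; no verdict came back. The stem was held about 1.5 s in the bore with the red face to the reader, lifted clear, given a quarter turn, and lowered again with blue to the reader. By my last pictures it was within about 1 mm of the bore's axis and of window height, with no sign of contact with the station.

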